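# Lock the swatch file

## Robot

A 6-joint arm with a two-finger parallel gripper is mounted at the origin on the work surface. World frame = base frame: x ahead of the robot, y to its left, z up, the work surface at z = 0. Lengths are in m, angles in rad, forces in N, time in s.
With the tool pointing down it reaches from about 0.225 to 0.875 m from the base axis. Payload 3.4 kg.
Tool frame: the origin (TCP) lies at the very end of the fingers, on their centre line; the grasp point (between the pads) lies manip.hold_point_z behind it (manip.hold_point_z is the distance from the TCP to the grasp point, in m); x points along the fingers, y is the direction in which the jaws open and shut, and the axes are right-handed (so a half turn about x gives the same grasp; the last joint's range is limited). The gripper opens to 85 mm and grips with 20 to 120 N. Pads are 22 mm wide; open, the fingers measure 114 mm over their backs; the gripper's body (76 mm by 85 mm) begins 54 mm behind the grasp point. The pads swing forward as they close: fully open they stand 13 mm farther back than shut.
Start: joints at [1.181, 0.276, 1.505, -0, 1.361, -0.121], TCP at [0.153, 0.554, 0.231] pointing down, gripper open.
Joint ranges: [-2.89, 2.89], [-0.75, 2.08], [0.22, 2.7], [-1.18, 4.32], [0.11, 2.71], [-2.7, 2.7]. Speed limits (rad/s): [2.57, 2.57, 3.14, 3.14, 3.14, 3.14].

## Interface

Orientations are given as a unit quaternion [w, x, y, z].
In Python, from rig import manip gives the robot as it stands.
- The arm moves only by the tool step_arm, never from a script. Its argument "targets" is a list of rows, each a list of 2 entries, a list of its own where there are three numbers: the shift along the tool's x, y, z in mm, then the turn about the tool's x in degrees. A call has 1 to 20 rows; each row is the pose to reach, as a shift and turn from the pose commanded when the call began, along the tool's axes at that moment; what a row does not reach only later rows make up. A row lasts 1/10 s, in which the tool goes at most 50 mm and 8.59 degrees, less where a joint would pass 70% of its speed; a pose out of reach is approached as far as the arm can. A call with a gripper value outside its range is refused whole. "grip" is the closure, from 0 (fully open) to 1 (shut), set as the call begins (left out, the last holds). The fingers move at their own pace and stop on an object; "grip_force" is the grip in N (left out, the last holds). Time passes only in rows, so rows that repeat a pose let the fingers close. It gives the time, the measured TCP pose, the force and the opening at its end, in the units of the state.
- manip.get_state(): the state, without advancing time (a new reading comes with each control period).
- manip.get_image(name): name is "scene" or "top" or "wrist"; returns a dict with "image" (384x512x3 uint8, red, green, blue), "fx", "fy", "cx", "cy" (pixels), "pose" (4x4, takes a point from camera to world coordinates). Camera axes: x right, y down, z forward; pixel columns grow to the right and rows downward; lengths in m; the calibration is good to about 2 mm. A picture is of the moment at which its call begins. There is no depth.
- manip.sign_off(): hands the job in, once; it reports no verdict.
Trained networks look in a picture, given as the dict that the camera call returned (one of the last four; its "shot" number tells which), for a name from the list of things; names that differ only in an ending like _2 or _b are one class to them, and where a whole thing is asked for, a point or a joint stands for the part that bears it (a point fixed in the world has none). Each returns a list of dicts, best first, with "confidence" (0 to 1); they miss things now and then, are a little off and sometimes report something else, mostly with a low value. They report only what shows in the picture. A call takes as long as a camera call.
- manip.search_frame(picture, thing): "xyz" ([x, y, z] in m, in world coordinates, good to about 4 mm: the middle of the surface that is visible of it).
- manip.regions_of(picture, thing): "region" (384x512 bool, what is visible of it).
The state is a dict: "clock": time; "qpos": joint angles; "qd": joint speeds; "effort": joint torques, N m; "position": TCP position; "ee_rot": TCP orientation; "contact_force": force on the tool from outside, world axes, zero at the start; "moment": the same for the moment, N m; "width": finger opening in m.
Only numpy, scipy, OpenCV 4.12 (cv2) and the standard library are available. Lean on these libraries where they do the work, as an engineer would, in place of code of your own. Each camera call takes 0.05 s, during which the arm holds its last target.

## Task

Close up the lever-arch file that lies open on the cutting table: push its upright steel lever down past its dead point until it snaps into lock and the arches shut over the posts, and press the compressor bar down the posts until it lies flat on the swatch cards. Push with the fingertips and lift nothing, do not shove the file across the table, and leave the things lying on and around it where they are. Finish with the hand clear.

Things in the scene. Friction and masses are not known exactly. Their poses are not given: they have to be found in the camera images.
- file: A5 lever-arch file, loose on the table (1.4 kg), opened flat: three 3 mm boards, 250 mm along the spine (its y), 495 mm across (its x). Origin on the table, midway between posts and arch shaft, and between the two arches. x points from the spine to the fore edge, z up. Front cover x -337 to -129 mm, spine -127 to -52, back cover -50 to 158, all y -125 to 125; see the points for what stands on it
- lever_pivot (a point): axis of the lever, a fixed point of the file at x -32, y -56, z 16 mm in the file's frame; the lever turns about the file's x direction
- lever_tip (a point): centre of the lever's rolled finger end (8 mm thick, 19 mm wide), 60 mm from lever_pivot. The lever is a steel strip 14 mm wide, 2.6 mm thick, straight from pivot to roll. Open, it rises 57 degrees above level, leaning to the file's -y; locked, it lies 7 degrees above level, pointing to -y, beside the cards. Push on its upper face (the one towards the arches)
- lever (a joint): lever angle in rad: 0 open (against its stop), grows as the tip is pushed over and down, 0.88 fully locked (stop). A spring strut holds it open with about 7 N at the tip, falling to nothing at the dead point at 0.64; past it the lever pulls itself on into lock and is held there with about 3 N
- cards (a point): middle of the top of the stack of swatch cards, 142 mm (file's x) by 210 mm (y), on the back cover; in the file's frame at x 83, y 0, z 34 mm. The cards are threaded near their spine edge on two fixed posts at x 22, y -40 and 40 mm, whose tops stand at z 54 mm
- arches_mid (a point): midway between the two wire arches, on their shaft (file's x -20, y 0, z 10 mm). The arches (4 mm wire, at y -40 and 40 mm, 76 mm free between them) turn with the lever: open they lean to the spine and rise to z 83 mm, closed they bow from the shaft over to the post tops, highest at z 78 mm
- bar_mid (a point): middle of the top of the compressor bar, a steel strip 114 mm long (along the file's y), 16 mm wide, threaded on the two posts over the cards; the point lies on its raised rib, 4 mm above the bar's underside
- bar (a joint): how far the bar has slid down the posts, in m: starts at 0 to 0.005 and stays where it is by friction (2 N), 0.015 when it lies flat on the cards (stop)
- weight: bystander: steel pattern weight with a knob, 60 mm across, 34 mm high, standing on the swatch cards; origin under its centre
- spool: bystander: thread spool 30 mm across, 44 mm high, standing on the spine board beside the mechanism; origin under its centre
- gauge: bystander: flat aluminium sewing gauge 152 x 28 x 6 mm lying on the front cover; origin under its centre
- chalk: bystander: tailor's chalk 48 x 42 x 8 mm lying on the front cover; origin under its centre
- shears: bystander: fabric shears, 240 mm long, 15 mm high, on the table to the right; origin at the screw
- phone: bystander: phone 147 x 72 x 8 mm, on the table to the left; origin under its centre
- jar: bystander: button jar 64 mm across, 75 mm high, on the table to the right; origin under its centre
- pin_tin: bystander: round tin 72 mm across, 22 mm high, on the table to the right; origin under its centre

How it is judged:
By the outcome, as a careful person would: the job done as asked, in the order asked, and still so for the second after the job is handed in, with the robot touching nothing.
It also fails if it takes over 42 s, if anything falls off the work surface, if the arm or the gripper's body presses on something with over 40 N, if the wrist force passes 120 N, or if a joint passes its speed limit or range.

## Working session

There is one attempt and no reset: what is moved stays moved. The work goes in short steps, Python scripts to look and compute and a tool call to move; the robot and the scene stay as the last step left them, time stands still between calls to the robot, and variables do not carry over. Pictures are saved under pics/ and viewed, and the job is handed in when it is done.

Besides the shell and the picture viewer there is one more tool, called as a command line: name --argument value ..., lists and objects as JSON in quotes. step_arm: Moves the arm, as the interface text tells. Its arguments: {"type":"object","properties":{"targets":{"type":"array"},"grip":{"type":"number"},"grip_force":{"type":"number"}},"required":["targets"]}

```bash
mkdir -p pics; ls; cat > h.py <<'E'
import numpy as np, cv2
from rig import manip
np.set_printoptions(precision=4,suppress=True)
def shot(n,f,scale=1.5):
    p=manip.get_image(n); im=p["image"][:,:,::-1]
    cv2.imwrite(f"pics/{f}.png",cv2.resize(im,None,fx=scale,fy=scale,interpolation=cv2.INTER_CUBIC)); return p
def ray(p,u,v):
    d=p["pose"][:3,:3]@np.array([(u-p["cx"])/p["fx"],(v-p["cy"])/p["fy"],1]); return p["pose"][:3,3],d
def onz(p,u,v,z):
    o,d=ray(p,u,v); return o+d*(z-o[2])/d[2]
def proj(p,X):
    c=np.linalg.inv(p["pose"])@np.append(X,1); return np.array([p["fx"]*c[0]/c[2]+p["cx"],p["fy"]*c[1]/c[2]+p["cy"]])
E
python3 - <<'E'
from h import *
s=manip.get_state(); print(s)
t=shot("top","top0"); c=shot("scene","sc0")
for n in ["lever_pivot","lever_tip","cards","arches_mid","bar_mid","weight","spool","gauge","chalk","file","lever","bar"]:
    for nm,p in(("t",t),("s",c)):
        try: print(n,nm,[(r["xyz"],round(r["confidence"],2)) for r in manip.search_frame(p,n)][:2])
        except Exception as e: print(n,e)
print(t["pose"],t["fx"],c["pose"])
E
```

```text
pics
{'clock': 0.0, 'qpos': array([ 1.181 ,  0.2765,  1.5061, -0.    ,  1.3607, -0.121 ]), 'qd': array([ 0.0019, -0.0001,  0.0002,  0.0015,  0.0009,  0.0001]), 'effort': array([  0.0002, -41.6787, -24.5802,  -0.0004,   0.0113,  -0.    ]), 'position': array([0.1525, 0.5538, 0.2305]), 'ee_rot': array([ 0.7006,  0.0941,  0.7009, -0.0954]), 'contact_force': array([0.2104, 0.7873, 0.0942]), 'moment': array([ 0.0252,  0.0218, -0.0166]), 'width': 0.08540451938725573}
lever_pivot t [([0.6217, 0.1194, 0.0061], 0.57)]
lever_pivot s [([0.6483, 0.0862, 0.0019], 0.93)]
lever_tip t [([0.6098, 0.0192, 0.0511], 0.53), ([0.5524, 0.0874, 0.0431], 0.49)]
lever_tip s []
cards t [([0.6185, 0.1147, 0.0029], 0.79)]
cards s [([0.6467, 0.081, 0.0021], 0.73), ([0.6143, -0.4177, 0.0069], 0.72)]
arches_mid t [([0.6207, 0.1183, 0.0057], 0.75)]
arches_mid s [([0.6479, 0.0821, -0.0017], 0.6)]
bar_mid t []
bar_mid s [([0.6146, 0.0196, 0.0532], 0.6)]
weight t [([0.6214, -0.0629, 0.0514], 0.47)]
weight s [([0.634, -0.0641, 0.0471], 0.69), ([0.4499, -0.4605, 0.0564], 0.58)]
spool t [([0.6968, 0.1238, 0.0522], 0.38)]
spool s [([0.7023, 0.1181, 0.0355], 0.52), ([0.3179, -0.412, 0.0235], 0.48)]
gauge t [([0.6637, 0.2282, 0.0093], 0.55)]
gauge s [([0.674, 0.2273, 0.0046], 0.75)]
chalk t [([0.6936, 0.308, 0.0146], 0.48)]
chalk s [([0.6972, 0.3058, 0.0114], 0.59)]
file t [([0.6193, 0.1166, 0.0073], 0.77), ([0.5519, 0.0846, 0.0454], 0.45)]
file s [([0.6502, 0.0893, 0.0031], 0.88)]
lever t [([0.5544, 0.0832, 0.044], 0.41)]
lever s []
bar t []
bar s [([0.6169, 0.0162, 0.0511], 0.59)]
[[-0.0116 -0.9815  0.1913  0.2646]
 [-0.9999  0.0096 -0.0112  0.0579]
 [ 0.0092 -0.1915 -0.9815  1.3561]
 [ 0.      0.      0.      1.    ]] 391.3443838425492 [[ 0.5999  0.5461 -0.5847  1.2851]
 [ 0.8    -0.4149  0.4334 -0.5236]
 [-0.0059 -0.7278 -0.6858  0.9574]
 [ 0.      0.      0.      1.    ]]
```

View pics/top0.png

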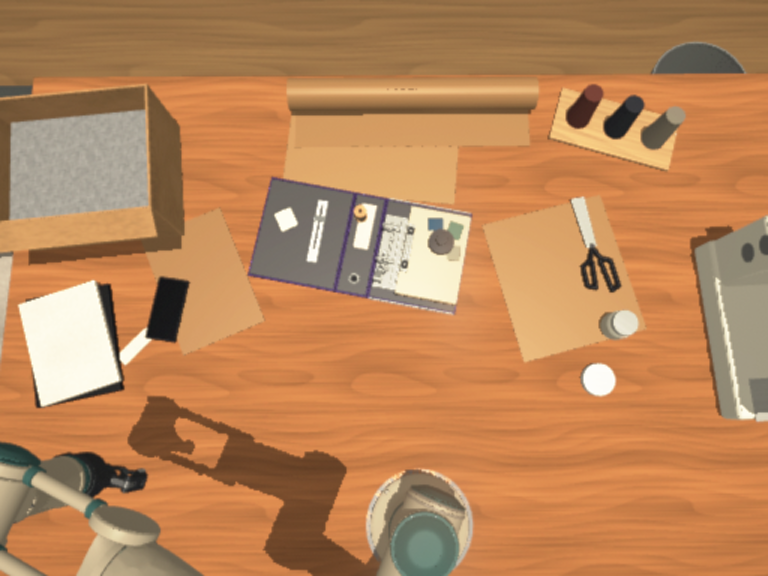

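View pics/sc0.png

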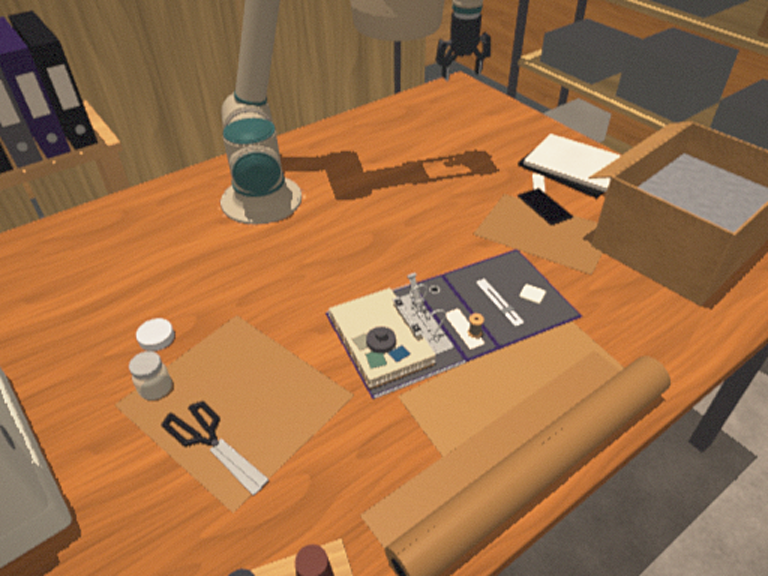

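The top view shows the file in the middle, its fore edge towards world -y and the lever on the robot's side. I'll zoom in to fit the corners.

```bash
python3 - <<'E'
from h import *
for n,(a,b,c,d),s in (("top",(155,110,325,220),4.7),("scene",(210,160,395,270),4.3)):
    p=manip.get_image(n); im=p["image"][b:d,a:c,::-1]
    cv2.imwrite(f"pics/crop_{n}.png",cv2.resize(im,None,fx=s,fy=s,interpolation=cv2.INTER_CUBIC))
E
```

```text
(no output)
```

View pics/crop_top.png

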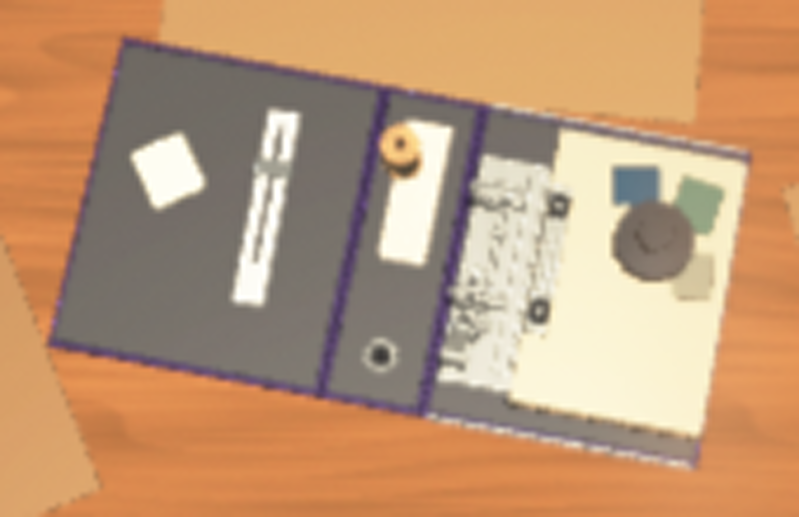

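View pics/crop_scene.png

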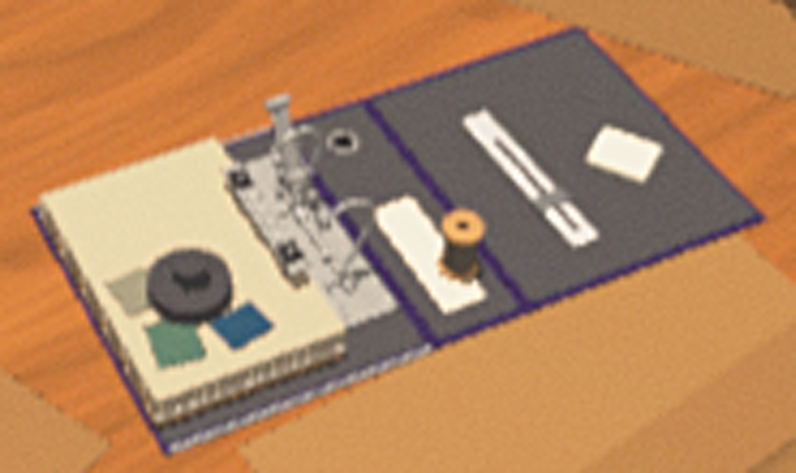

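```bash
cat > fit.py <<'E'
from h import *
from scipy.optimize import least_squares
def F(q,X):
    c,s=np.cos(q[2]),np.sin(q[2]); return np.array([q[0]+c*X[0]-s*X[1],q[1]+s*X[0]+c*X[1],X[2]])
E
python3 - <<'E'
from fit import *
t=manip.get_image("top");c=manip.get_image("scene")
C=[(-.337,.125,.003),(-.337,-.125,.003),(.158,-.125,.003),(.158,.125,.003)]
T=[np.array(a)/4.7+[155,110] for a in [(123,39),(50,345),(697,465),(750,152)]]
S=[np.array(a)/4.3+[210,160] for a in [(763,215),(582,28),(35,210),(165,452)]]
def res(q,w=(1,1)):
    return np.concatenate([w[0]*(proj(t,F(q,X))-a) for X,a in zip(C,T)]+[w[1]*(proj(c,F(q,X))-a) for X,a in zip(C,S)])
for w in ((1,1),(1,0),(0,1)):
    r=least_squares(res,[.6,.05,-1.7],args=(w,)); print(w,r.x,np.round(r.fun,1))
    if w==(1,1): q=r.x; np.save("q.npy",q)
P=dict(piv=(-.032,-.056,.016),tip=(-.032,-.056-.06*np.cos(np.radians(57)),.016+.06*np.sin(np.radians(57))),tipL=(-.032,-.056-.06*np.cos(np.radians(7)),.016+.06*np.sin(np.radians(7))),p1=(.022,-.04,.054),p2=(.022,.04,.054),b1=(.022,-.057,.05),b2=(.022,.057,.05),cards=(.083,0,.034),k1=(.012,-.105,.034),k2=(.154,.105,.034))
for k,X in P.items(): print(k,F(q,X))
for n,p,(a,b,cc,d),s in (("top",t,(155,110,325,220),4.7),("scene",c,(210,160,395,270),4.3)):
    im=cv2.resize(p["image"][b:d,a:cc,::-1],None,fx=s,fy=s,interpolation=cv2.INTER_CUBIC)
    for k,X in P.items():
        u=((proj(p,F(q,X))-[a,b])*s).astype(int); cv2.circle(im,tuple(map(int,u)),3,(0,0,255),-1); cv2.putText(im,k,(int(u[0])+5,int(u[1])),0,.4,(0,255,0),1)
    cv2.imwrite(f"pics/ov_{n}.png",im)
E
```

```text
(1, 1) [ 0.615   0.0387 -1.7684] [-0.2 -0.9 -0.7 -0.2 -0.1  0.1  0.1 -0.6  1.   0.2 -0.9 -1.3 -1.5 -0.6
 -0.1  0.2]
(1, 0) [ 0.6139  0.0379 -1.7663] [-0.1 -0.5 -0.4  0.3  0.3  0.4  0.3 -0.3  0.  -0.  -0.  -0.  -0.  -0.
 -0.   0. ]
(0, 1) [ 0.6161  0.0391 -1.7708] [-0.  -0.  -0.  -0.  -0.  -0.   0.  -0.   1.4  0.6 -0.4 -1.1 -1.2 -0.6
  0.1  0.3]
piv [0.5664 0.0811 0.016 ]
tip [0.5344 0.0875 0.0663]
tipL [0.508  0.0928 0.0233]
p1 [0.5715 0.025  0.054 ]
p2 [0.6499 0.0093 0.054 ]
b1 [0.5548 0.0283 0.05  ]
b2 [0.6666 0.006  0.05  ]
cards [ 0.5987 -0.0427  0.034 ]
k1 [0.5097 0.0476 0.034 ]
k2 [ 0.6878 -0.1329  0.034 ]
```

View pics/ov_top.png

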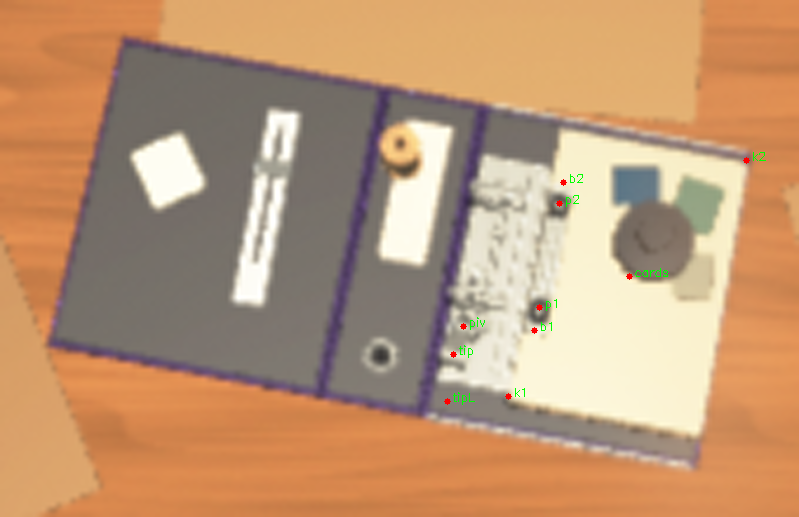

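View pics/ov_scene.png

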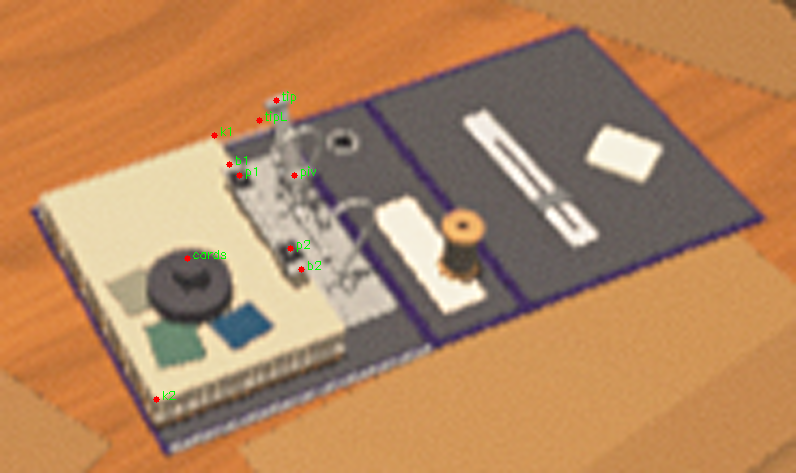

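```bash
cat > tool.py <<'E'
from fit import *
from scipy.spatial.transform import Rotation as R
q=np.load("q.npy")
def RT(s=None):
    s=s or manip.get_state(); w,x,y,z=s["ee_rot"]; return s,R.from_quat([x,y,z,w]).as_matrix()
def delta(P,s=None):
    s,M=RT(s); return 1000*M.T@(np.asarray(P)-s["position"])
E
python3 - <<'E'
from tool import *
s,M=RT(); print(manip.hold_point_z); print(M)
fx=np.array([np.cos(q[2]),np.sin(q[2]),0]); print("angle filex vs tool y (about tool x):",np.degrees(np.arctan2(M[:,2]@fx,M[:,1]@fx)))
c=q
inv=lambda X:np.array([[np.cos(q[2]),np.sin(q[2])],[-np.sin(q[2]),np.cos(q[2])]])@(np.array(X[:2])-q[:2])
for n,X in dict(weight=(.634,-.064),spool=(.7,.12)).items(): print(n,inv(X))
print(delta([.5344,.0875,.15]))
E
```

```text
0.0187
[[ 0.      0.2656  0.9641]
 [ 0.0001  0.9641 -0.2656]
 [-1.      0.0001  0.    ]]
angle filex vs tool y (about tool x): 175.92288620119763
weight [0.097  0.0388]
spool [-0.0964  0.0673]
[  81.3027 -348.7409  491.97  ]
```

step_arm --targets '[[[2,-15,20],0],[[8,-45,58],-1],[[14,-75,95],-2],[[20,-105,132],-3],[[26,-135,170],-4],[[32,-165,208],-4],[[38,-195,246],-4],[[44,-225,284],-4],[[50,-255,320],-4],[[55,-285,355],-4],[[58,-312,385],-4],[[60,-333,410],-4],[[60,-344,420],-4],[[60,-345,420],-4],[[60,-345,420],-4]]' --grip 1 --grip_force 40

```text
clock: 3.0
position: [0.4652, 0.1108, 0.1713]
ee_rot: [0.703, 0.071, 0.704, -0.07]
contact_force: [-0.4, 0.1, -0.1]
width: 0.0001
```

```bash
python3 - <<'E'
from tool import *
w=shot("wrist","w1"); s,M=RT(); print(s["position"],s["width"],s["contact_force"],s["clock"])
P=dict(piv=(-.032,-.056,.016),tip=(-.032,-.0887,.0663),p1=(.022,-.04,.054),p2=(.022,.04,.054),k1=(.012,-.105,.034))
for k,X in P.items(): print(k,proj(w,F(q,X))*1.5)
for n in ["lever_tip","lever_pivot","bar_mid"]: print(n,[(r["xyz"],round(r["confidence"],2)) for r in manip.search_frame(w,n)][:3])
E
```

```text
[0.4651 0.1112 0.1713] 4.557877707057687e-05 [ 0.147  -0.1607 -0.5301] 3.05
piv [374.2814 392.9258]
tip [372.0582 388.1943]
p1 [297.9398 440.4903]
p2 [304.0299 530.1216]
k1 [312.0289 345.3378]
lever_tip []
lever_pivot [([0.5506, 0.1786, 0.0069], 0.62)]
bar_mid []
```

View pics/w1.png

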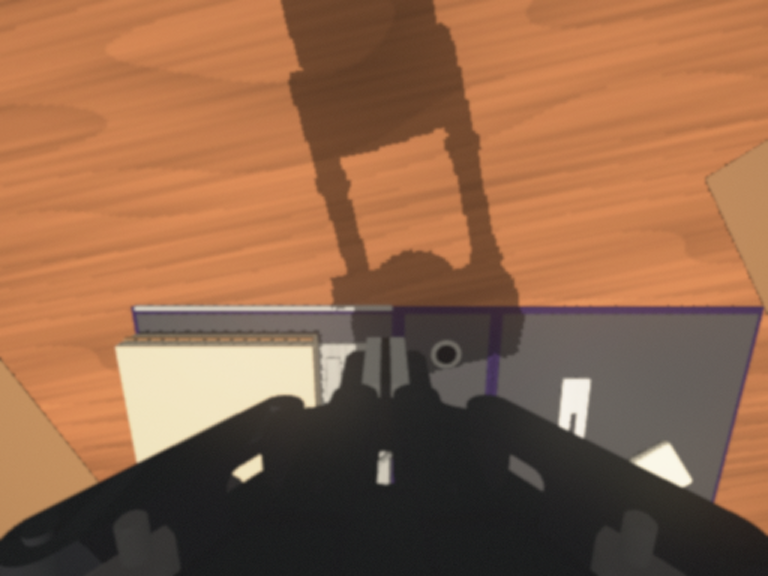

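Wrist view: file edges are level with the image at row ~307. The card corner is at (317,345), where 312,345 was predicted. I'll refine with this view.

```bash
python3 - <<'E'
from tool import *
w=manip.get_image("wrist")
for X,o in (((.158,-.125,.003),(134,307)),((-.337,-.125,.003),(762,309)),((.012,-.105,.034),(317,345)),((.154,-.105,.034),(116,345)),((-.051,-.125,.003),(393,308)),((-.128,-.125,.003),(498,309))):
    print(X,proj(w,F(q,X))*1.5,o)
print(F(q,(-.032,-.0847,.10)),delta(F(q,(-.032,-.0847,.10))), delta(F(q,(-.032,-.0847,.0703))))
E
```

```text
(0.158, -0.125, 0.003) [129.0275 304.9651] (134, 307)
(-0.337, -0.125, 0.003) [764.295  304.9529] (762, 309)
(0.012, -0.105, 0.034) [311.1063 344.9651] (317, 345)
(0.154, -0.105, 0.034) [114.0699 344.9841] (116, 345)
(-0.051, -0.125, 0.003) [397.4418 304.9599] (393, 308)
(-0.128, -0.125, 0.003) [496.2611 304.958 ] (498, 309)
[0.5383 0.0867 0.1   ] [71.4709 -9.8461 76.2975] [101.1709  -9.8575  76.297 ]
```

step_arm --targets '[[[5,-3,15],0],[[15,-6,35],0],[[28,-9,55],0],[[45,-10,70],0],[[62,-10,76],0],[[76,-10,76],0],[[85,-10,76],0],[[90,-10,76],0],[[90,-10,76],0]]'

```text
clock: 4.15
position: [0.5384, 0.0854, 0.0807]
ee_rot: [0.703, 0.07, 0.704, -0.07]
contact_force: [0.5, 0.7, -0.3]
width: 0.0
```

```bash
python3 - <<'E'
from tool import *
p=manip.get_image("scene"); a,b,c,d=210,140,395,260;s=4.3
cv2.imwrite("pics/s2.png",cv2.resize(p["image"][b:d,a:c,::-1],None,fx=s,fy=s,interpolation=cv2.INTER_CUBIC))
s=manip.get_state(); print(s["position"],s["contact_force"],s["clock"])
E
```

```text
[0.5387 0.0855 0.0813] [ 1.0405 -0.0955 -0.5979] 4.2
```

View pics/s2.png

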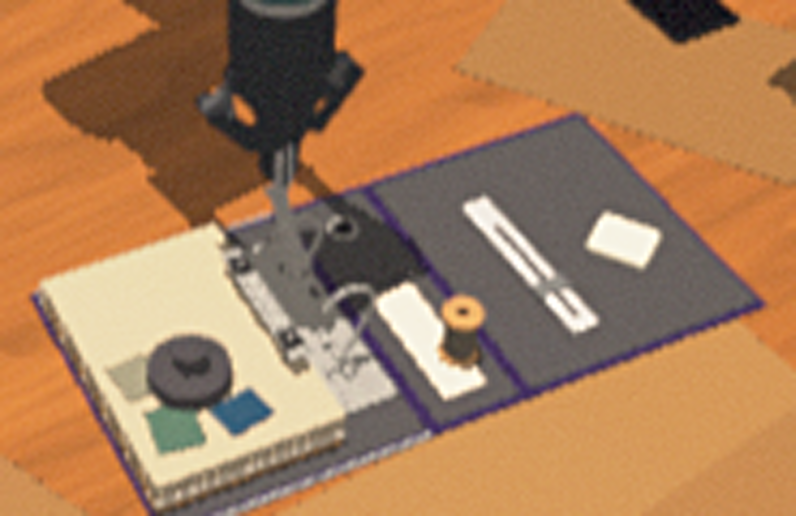

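The fingers are over the lever's roll at (283,190). Next I feel down for contact.

step_arm --targets '[[[3,0,0],0],[[6,0,0],0],[[8,0,0],0],[[9,0,0],0],[[9,0,0],0]]'

```text
clock: 4.7
position: [0.5385, 0.0854, 0.0722]
ee_rot: [0.704, 0.07, 0.704, -0.07]
contact_force: [0.4, 0.7, 0.7]
width: -0.0004
```

step_arm --targets '[[[1,0,0],0],[[2,0,0],0],[[3,0,0],0],[[3,0,0],0]]'

```text
clock: 5.1
position: [0.5387, 0.0855, 0.0709]
ee_rot: [0.704, 0.07, 0.703, -0.07]
contact_force: [-3.3, -0.7, 9.7]
width: 0.0001
```

step_arm --targets '[[[1,0,-1.5],0],[[2,0,-2.8],0],[[3.2,0,-4.4],0],[[4.6,0,-6],0],[[6.2,0,-7.8],0],[[8,0,-9.8],0],[[9.8,0,-11.5],0],[[11.7,0,-13.2],0]]'

```text
clock: 5.9
position: [0.5238, 0.0884, 0.0588]
ee_rot: [0.703, 0.07, 0.705, -0.07]
contact_force: [-5.8, 0.5, 10.1]
width: 0.0003
```

step_arm --targets '[[[2,0,-3],0],[[4.2,0,-4.8],0],[[6.4,0,-6.3],0],[[8.6,0,-7.6],0],[[11,0,-9],0],[[13.3,0,-10],0],[[15.6,0,-11],0],[[18,0,-12],0]]'

```text
clock: 6.7
position: [0.5145, 0.0903, 0.0394]
ee_rot: [0.704, 0.07, 0.703, -0.07]
contact_force: [-0.4, -0.8, 0.4]
width: 0.0004
```

step_arm --targets '[[[2.5,0,-0.5],0],[[5,0,-1],0],[[7.5,0,-1.4],0],[[10,0,-1.7],0],[[11.5,0,-1.7],0],[[12,0,-1.7],0],[[12,0,-1.7],0]]'

```text
clock: 7.4
position: [0.5121, 0.0908, 0.0281]
ee_rot: [0.704, 0.07, 0.704, -0.07]
contact_force: [-2.2, -0.8, 4.8]
width: -0.0002
```

```bash
python3 - <<'E'
from tool import *
p=manip.get_image("scene"); a,b,c,d=210,140,395,260;s=4.3
cv2.imwrite("pics/s3.png",cv2.resize(p["image"][b:d,a:c,::-1],None,fx=s,fy=s,interpolation=cv2.INTER_CUBIC))
s=manip.get_state(); print(s["position"],s["contact_force"],s["clock"])
E
```

```text
[0.5121 0.0907 0.0281] [-1.9362  0.1154  5.349 ] 7.45
```

View pics/s3.png

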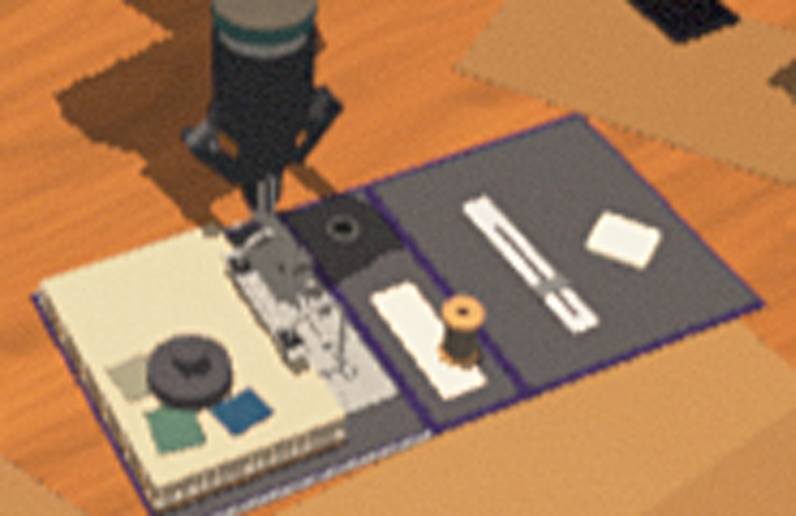

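The lever is down, the arches have swung over to the posts, and the file corners haven't moved. I press 1.5 mm more to confirm the stop.

step_arm --targets '[[[0.8,0,0],0],[[1.5,0,0],0],[[1.5,0,0],0]]'

```text
clock: 7.75
position: [0.5121, 0.0908, 0.0276]
ee_rot: [0.704, 0.07, 0.704, -0.07]
contact_force: [-3.7, 0.3, 14.0]
width: 0.0003
```

step_arm --targets '[[[-4,0,0],0],[[-15,0,0],0],[[-35,0,0],0],[[-60,0,0],0],[[-80,0,0],0],[[-90,0,0],0],[[-92,0,0],0],[[-92,0,0],0]]'

```text
clock: 8.55
position: [0.5119, 0.0907, 0.1179]
ee_rot: [0.704, 0.07, 0.704, -0.07]
contact_force: [-0.4, 0.3, -0.0]
width: -0.0003
```

```bash
python3 - <<'E'
from tool import *
for n,(a,b,c,d),s in (("top",(155,110,325,220),4.7),("scene",(210,160,395,270),4.3)):
    p=manip.get_image(n); im=cv2.resize(p["image"][b:d,a:c,::-1],None,fx=s,fy=s,interpolation=cv2.INTER_CUBIC)
    for X in ((.022,-.057,.053),(.022,.057,.053),(-.032,-.1155,.0233)):
        u=((proj(p,F(q,X))-[a,b])*s).astype(int); cv2.circle(im,tuple(map(int,u)),2,(0,0,255),-1)
    cv2.imwrite(f"pics/a_{n}.png",im)
    print([(r["xyz"],round(r["confidence"],2)) for r in manip.search_frame(p,"bar_mid")])
w=shot("wrist","w4")
s=manip.get_state(); print(s["position"],s["contact_force"],s["clock"])
print(F(q,(.022,0,.053)),delta(F(q,(.022,0,.053))))
E
```

```text
[]
[]
[0.5116 0.0907 0.1172] [0.3356 0.8316 0.8818] 8.8
[0.6107 0.0172 0.053 ] [ 63.9688 -52.4841 111.8335]
```

View pics/a_scene.png

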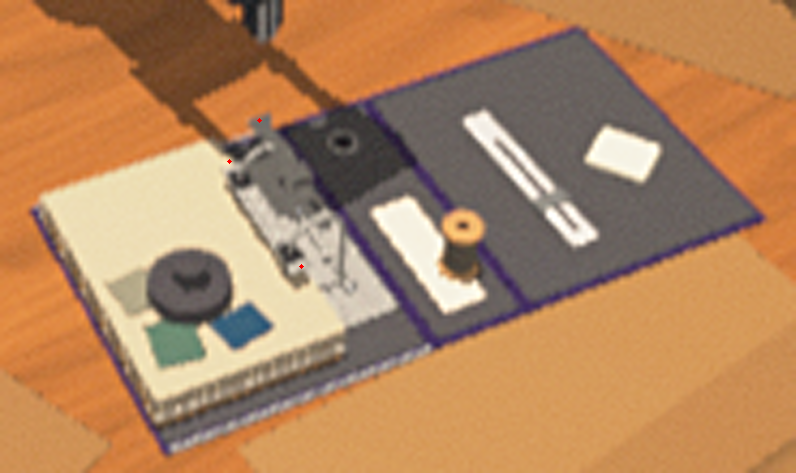

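View pics/w4.png

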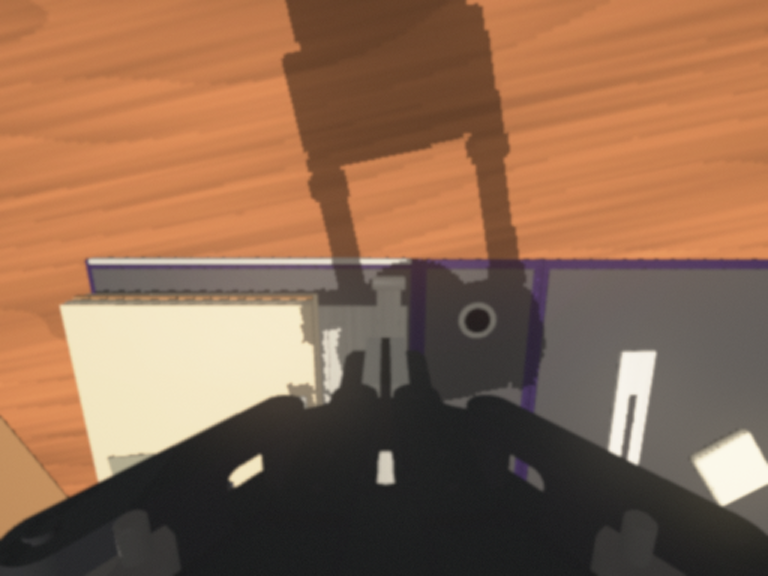

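View pics/a_top.png

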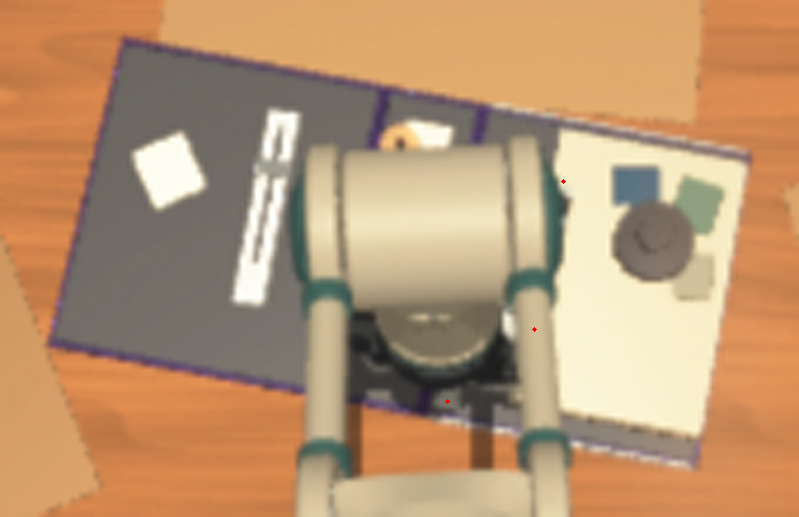

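The wrist view shows the lever flat at (390,285), pointing to the table edge. The file is unmoved. Next I go over the bar's middle, high first.

step_arm --targets '[[[0,-4,8],0],[[0,-12,26],0],[[0,-22,48],0],[[0,-33,70],0],[[0,-42,90],0],[[0,-49,104],0],[[0,-52,110],0],[[0,-52,112],0],[[8,-52,112],0],[[20,-52,112],0],[[34,-52,112],0],[[46,-52,112],0],[[53,-52,112],0],[[56,-52,112],0],[[56,-52,112],0]]'

```text
clock: 10.3
position: [0.6114, 0.0178, 0.0616]
ee_rot: [0.703, 0.07, 0.704, -0.07]
contact_force: [-0.7, 0.4, -0.2]
width: -0.0003
```

```bash
python3 - <<'E'
from tool import *
p=manip.get_image("scene"); a,b,c,d=210,140,395,260;s=4.3
cv2.imwrite("pics/s5.png",cv2.resize(p["image"][b:d,a:c,::-1],None,fx=s,fy=s,interpolation=cv2.INTER_CUBIC))
print(delta(F(q,(.022,0,.053))))
E
```

```text
[ 9.1574 -0.7601 -0.9832]
```

View pics/s5.png

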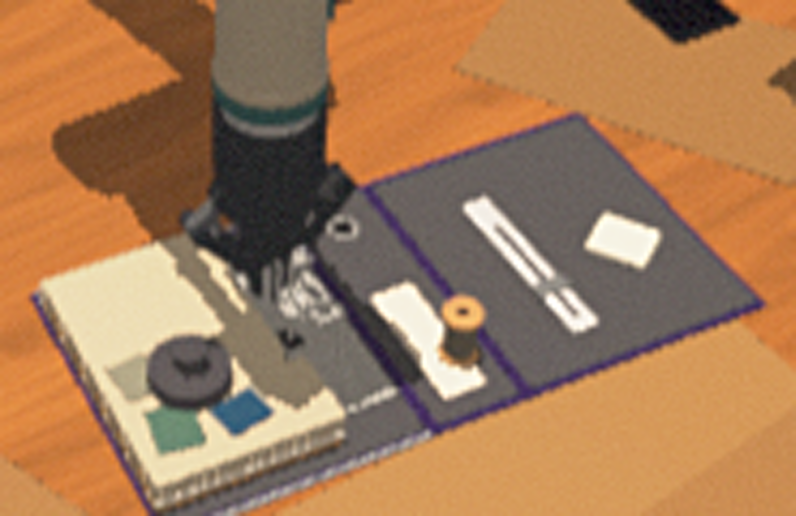

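The fingers are between the arches over the bar's middle, clear of the weight. I descend to the bar.

step_arm --targets '[[[3,-0.5,-1],0],[[6,-0.5,-1],0],[[8,-0.5,-1],0],[[10,-0.5,-1],0],[[12,-0.5,-1],0],[[12,-0.5,-1],0]]'

```text
clock: 10.95
position: [0.6106, 0.0173, 0.0499]
ee_rot: [0.704, 0.07, 0.704, -0.07]
contact_force: [-0.2, -0.7, 0.1]
width: 0.0002
```

step_arm --targets '[[[2,0,0],0],[[4,0,0],0],[[6,0,0],0],[[8,0,0],0],[[9.5,0,0],0],[[9.5,0,0],0]]'

```text
clock: 11.55
position: [0.6106, 0.0173, 0.0403]
ee_rot: [0.704, 0.07, 0.704, -0.07]
contact_force: [0.9, -0.3, 0.8]
width: 0.0002
```

step_arm --targets '[[[1,0,0],0],[[2,0,0],0],[[3,0,0],0],[[3,0,0],0]]'

```text
clock: 11.95
position: [0.6105, 0.0173, 0.0374]
ee_rot: [0.704, 0.07, 0.704, -0.07]
contact_force: [-0.2, 0.2, 1.0]
width: 0.0003
```

step_arm --targets '[[[0.7,0,0],0],[[1.5,0,0],0],[[2,0,0],0],[[2,0,0],0]]'

```text
clock: 12.35
position: [0.6106, 0.0174, 0.037]
ee_rot: [0.704, 0.07, 0.703, -0.07]
contact_force: [-2.4, 0.2, 9.1]
width: -0.0002
```

step_arm --targets '[[[0.7,0,0],0],[[1.2,0,0],0],[[1.2,0,0],0]]'

```text
clock: 12.65
position: [0.6106, 0.0174, 0.0369]
ee_rot: [0.704, 0.07, 0.703, -0.07]
contact_force: [-5.1, 0.3, 15.2]
width: -0.0002
```

Hard stop at z 0.037 with 15 N, where the bar's rib should be (0.038). I retreat straight up, then back towards the robot.

step_arm --targets '[[[-4,0,0],0],[[-15,0,0],0],[[-35,0,0],0],[[-60,0,0],0],[[-90,0,0],0],[[-120,0,0],0],[[-140,0,-15],0],[[-155,0,-50],0],[[-160,0,-90],0],[[-160,0,-130],0],[[-160,0,-170],0],[[-160,0,-205],0],[[-160,0,-225],0],[[-160,0,-230],0],[[-160,0,-230],0]]'

```text
clock: 14.15
position: [0.3854, 0.0628, 0.1949]
ee_rot: [0.704, 0.07, 0.703, -0.07]
contact_force: [0.2, 0.4, -0.1]
width: 0.0
```

```bash
python3 - <<'E'
from tool import *
for n,(a,b,c,d),s in (("top",(155,110,325,220),4.7),("scene",(210,160,395,270),4.3)):
    p=manip.get_image(n); im=cv2.resize(p["image"][b:d,a:c,::-1],None,fx=s,fy=s,interpolation=cv2.INTER_CUBIC)
    cv2.imwrite(f"pics/e_{n}.png",im)
w=shot("wrist","w6")
s=manip.get_state(); print(s["position"],s["contact_force"],s["clock"])
E
```

```text
[0.3868 0.0626 0.1946] [-0.0918 -0.6974 -0.3581] 14.3
```

View pics/e_scene.png

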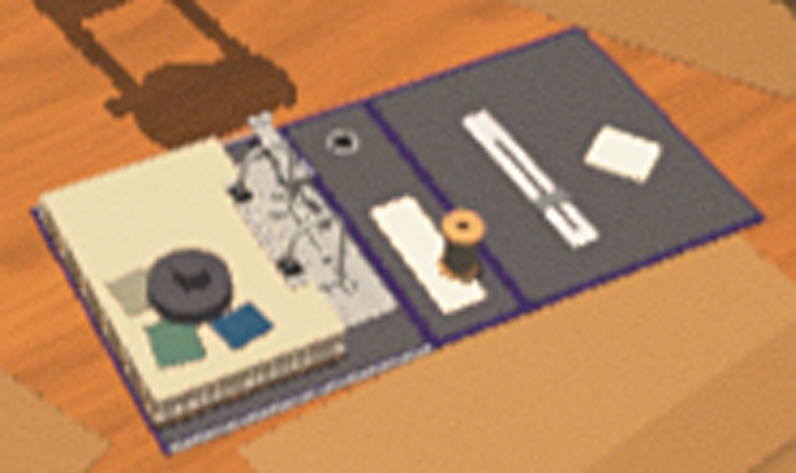

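View pics/e_top.png

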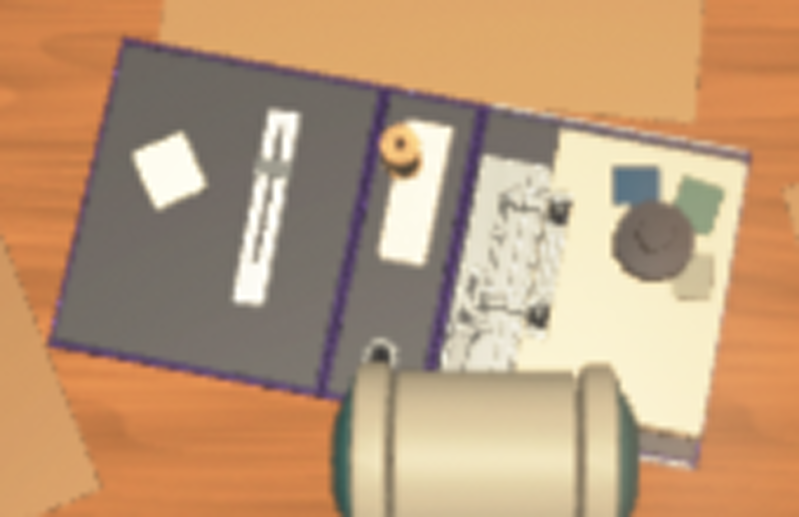

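View pics/w6.png

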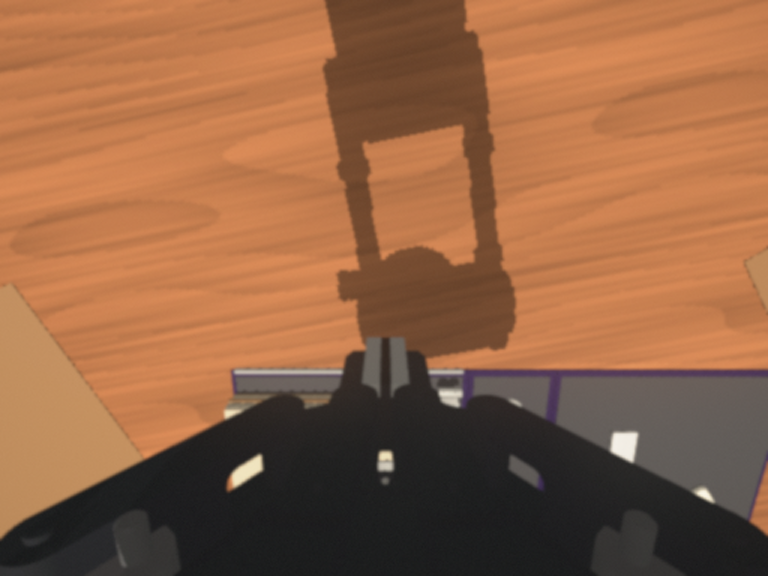

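Lever flat, arches closed on the posts and bar down. File, weight, spool, gauge and chalk are at the same pixels as before. I hand in.

```bash
python3 -c "
from rig import manip
print(manip.sign_off())"
```

```text
the job is handed in; nothing more can be done
None
```

The lever-arch file is closed. The lever went down into lock first, then the compressor bar went down onto the swatch cards. I handed it in with the hand clear, at about 14 s of the 42 s allowed.

- **Lever:** I pushed it over with the shut fingertips along its arc. The force rose to about 10 N, fell to nothing near the dead point, and then met a firm stop. At 14 N the roll's top read z 0.0276 m, against 0.027 m expected. The later pictures show the lever lying flat and the arches over the posts.
- **Bar:** I pressed it at its middle, between the closed arches. It met a hard stop at z 0.037 m, holding at 15 N, against 0.038 m expected. The bar is hard to make out in the pictures and the networks stopped reporting it. That it lies flat therefore rests on the stop height and force, and on the grey strip no longer showing above the cards.
- **Surroundings:** The file's corners, weight, spool, gauge and chalk sit at the same pixels before and after, within about one pixel. I did not compare the phone, shears, jar and tin in the last pictures, but the arm never went down near them.

The file-corner fit agreed between cameras to about 2 mm. The wrist view differed from it by up to about 6 pixels in the enlarged picture, which I took as acceptable for these pushes.

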